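# Fill the espresso caddy and leave the look-alikes

### The job

Get the espresso caddy ready: stand the white cup in the middle of the round cork coaster, the yellow coffee tin in the middle of the white tile and the red-knobbed tamper on its foot in the middle of the black rubber pad, and lay the orange scoop, bowl upright, in the middle of the blue mat and lengthwise along it (its handle may point either way). Keep everything upright, set each thing down rather than dropping it, and leave the blue cup and the cooker's steel whistle weight undisturbed where they stand.

Things in the scene. Friction and masses are not known exactly. Their poses are not given: they have to be found in the camera images.
- white_cup: White ceramic espresso cup, open top, 62 mm across, 70 mm high, base 54 mm across, wall 4 mm, 180 g. One loop handle on its +y side reaches 54 mm from the axis, 18 to 58 mm above the base. Origin: centre of its underside; z up its axis. Stands on the counter, any yaw. Grip across the body along its x axis, clear of the handle.
- coffee_tin: Yellow painted tin canister with a closed steel flip-top lid (the lid does not open), round, 62 mm across (63 mm at the lid, with a small tab and a hinge), 88 mm high, about 220 g. Origin: centre of its underside; z up. Stands on the counter.
- tamper: Coffee tamper: round steel foot 50 mm across and 22 mm high, thin steel neck, red plastic knob on top 34 mm across between 54 and 72 mm above the base; 78 mm high in all, about 320 g. Origin: centre of its underside; z up. Stands on its foot on the counter.
- scoop: Orange plastic coffee scoop, 106 mm long, 30 g. Round open bowl, 40 mm wide at the base, 46 at the rim, 30 high, centred 30 mm from the origin along +x; flat handle 14 mm wide, 23 to 29 mm above the underside, ending 53 mm from the origin along -x. Origin: mid-length, level with the bowl's underside; z up. Rests on its bowl, any yaw. Grip across the bowl along its y axis.
- blue_cup: Look-alike that stays: a dark blue ceramic cup, same shape and size as the white cup (62 mm across, 70 mm high, handle to 54 mm from the axis at its +y side). Origin: centre of its underside; z up. Loose.
- whistle: Look-alike that stays: the pressure cooker's steel whistle weight, 38 mm across, 47 mm high, with a small black cap 26 mm across on top; about 120 g. Origin: centre of its underside; z up. Loose.
- coaster: Round brown cork coaster, 84 mm across, 4 mm thick, for the white cup. Fixed in one quarter of the dark wooden caddy; which one varies. Pad centres form a rectangle, 140 mm along their x by 115 along y, about the caddy's centre. Origin: centre of its underside, 6 mm above the counter; top 10 mm above the counter. z up. The caddy, fixed too, is a tray 300 x 250 mm with a rim 16 mm high, 6 mm thick.
- tile: Square white glazed tile, 90 x 90 mm, 4 mm thick, for the coffee tin. Fixed in one quarter of the dark wooden caddy; which one varies. Pad centres form a rectangle, 140 mm along their x by 115 along y, about the caddy's centre. Origin: centre of its underside, 6 mm above the counter; top 10 mm above the counter. z up. The caddy, fixed too, is a tray 300 x 250 mm with a rim 16 mm high, 6 mm thick.
- rubber_pad: Round black rubber pad, 80 mm across, 4 mm thick, for the tamper. Fixed in one quarter of the dark wooden caddy; which one varies. Pad centres form a rectangle, 140 mm along their x by 115 along y, about the caddy's centre. Origin: centre of its underside, 6 mm above the counter; top 10 mm above the counter. z up. The caddy, fixed too, is a tray 300 x 250 mm with a rim 16 mm high, 6 mm thick.
- blue_mat: Rectangular blue plastic mat, 126 mm along its x axis by 72 mm along y, 4 mm thick, for the scoop. Fixed in one quarter of the dark wooden caddy; which one varies. Pad centres form a rectangle, 140 mm along their x by 115 along y, about the caddy's centre. Origin: centre of its underside, 6 mm above the counter; top 10 mm above the counter. z up.

How it is judged:
By the outcome, as a careful person would: the job done as asked, in the order asked, and still so for the second after the job is handed in, with the robot touching nothing.
It also fails if it takes over 112 s, if anything falls off the work surface, if the arm or the gripper's body presses on something with over 40 N, if the wrist force passes 120 N, or if a joint passes its speed limit or range.

### The arm

A 7-joint arm with a two-finger parallel gripper is mounted at the origin on the work surface. World frame = base frame: x ahead of the robot, y to its left, z up, the work surface at z = 0. Lengths are in m, angles in rad, forces in N, time in s.
With the tool pointing down it reaches from about 0.4 to 0.85 m from the base axis. Payload 10.4 kg.
Tool frame: the origin (TCP) lies midway between the tips of the shut fingers; the grasp point (between the pads) lies 19 mm behind it (robot.grasp_offset is the distance from the TCP to the grasp point, in m); z points along the fingers, y is the line along which they close (so a half turn about z gives the same grasp; the last joint's range is limited). The gripper opens to 87 mm and grips with 3 to 60 N. Pads are 19 mm wide; open, the fingers measure 117 mm over their backs; the gripper's body (75 mm by 190 mm) begins 51 mm behind the grasp point.
Start: joints at [-1.133, 0.332, -0.065, 1.46, 0.022, 1.35, -0.088], TCP at [0.278, 0.56, 0.223] pointing down, gripper open.
Joint ranges: [-2.6, 2.6], [-0.5, 2.12], [-1.47, 1.34], [0.16, 2.42], [-1.27, 4.41], [0.06, 2.06], [-2.6, 2.6]. Speed limits (rad/s): [2.22, 2.22, 2.79, 2.79, 3.14, 3.14, 3.14].

### API

Orientations are given as a unit quaternion [w, x, y, z].
In Python, from station import robot, viewer, job_done gives the robot as it stands (robot), with the cameras (viewer) and the job as plain functions.
- The arm moves only by the tool shift_gripper, called after "Call:" as name(argument=value, ...), one argument or row to a line, values as JSON. Schema: {"type":"object","properties":{"moves":{"type":"array","items":{"type":"object","properties":{"dx":{"type":"number"},"dy":{"type":"number"},"dz":{"type":"number"},"yaw":{"type":"number"}},"additionalProperties":false},"minItems":1,"maxItems":20},"jaw":{"type":"number"},"grip_n":{"type":"number"},"only":{"type":"string"},"quiet":{"type":"boolean"},"lines":{"type":"string"}},"required":["moves"],"additionalProperties":false}. moves is a list of rows, 1 to 20 of them, each an object with the fields dx, dy, dz (the shift in m), yaw (a turn about the tool's z in rad); a field left out counts as zero; each row shifts and turns the commanded pose from where the row before left it, along the tool's axes as they then stand; what a row does not reach is not made up. A row lasts 1/10 s, in which the tool goes at most 0.05 m and 0.15 rad, less where a joint would pass 70% of its speed; a pose out of reach is approached as far as the arm can. jaw is the opening from 0.0 (shut) to 1.0 (fully open), set as the call begins (left out keeps the last). The fingers move at their own pace and stop on an object; grip_n is the grip in N (left out, the last holds). Time passes only in rows, so rows that do not move let the fingers close. The tool returns the time, the measured TCP pose, the force, the opening and the grip force at its end. only (a regular expression) keeps the lines of the reply that match it, lines (a string "A,B") keeps lines A to B, and quiet returns only ok. Input that does not fit is refused with a message, and nothing moves.
- robot.get_state(): the state, without advancing time (a new reading comes with each control period).
- viewer.read_camera(name): name is "scene" or "side" or "wrist"; returns the picture (420x560x3 uint8, red, green, blue); there is no depth.
- viewer.calibration(name): a dict with "fovy" (degrees; the focal length in pixels is half the picture's height over the tangent of half this angle, whatever the lens; pixels are square), "cx", "cy" (the principal point, pixels), "eye" and "attitude" of the camera in the world; the wrist camera has in their place "hand_eye" (4x4, takes a point from camera to tool coordinates, whose origin is the TCP and whose axes are the flange's). Camera axes: x right, y down, z forward; pixel columns grow to the right and rows downward; lengths in m; the calibration is good to about 2 mm. A picture is of the moment at which its call begins: read the wrist's pose just before it. calibration takes no time and is no camera call.
- job_done(): hands the job in; it is judged then, once.
The state is a dict: "clock": time; "qpos": joint angles; "joint_vel": joint speeds; "effort": joint torques, N m; "position": TCP position; "eef_rot": TCP orientation; "wrist_force": force on the tool from outside, world axes, zero at the start; "ft_torque": the same for the moment, N m; "grip_width": opening from 0.0 (shut) to 1.0 (fully open); "grip_force": force on a finger pad.
Only numpy, scipy, OpenCV 4.12 (cv2) and the standard library are available. Lean on these libraries where they do the work, as an engineer would, in place of code of your own. Each camera call takes 0.05 s, during which the arm holds its last target. There are 200 camera calls.

## Working session

There is one attempt and no reset: what is moved stays moved. The work goes in short steps, Python scripts to look and compute and a tool call to move; the robot and the scene stay as the last step left them, time stands still between calls to the robot, and variables do not carry over. Pictures are saved under pics/ and viewed, at most 14 in all, crops included, and the job is handed in when it is done.

```bash
ls; mkdir -p pics; python3 - <<'E'
from station import robot, viewer, job_done
import cv2
for n in ("scene","side"):
    im=viewer.read_camera(n); cv2.imwrite(f"pics/{n}0.png",im[:,:,::-1]); print(n,viewer.calibration(n))
print(viewer.calibration("wrist")); s=robot.get_state(); print({k:s[k] for k in("clock","position","eef_rot","grip_width","wrist_force")}, robot.grasp_offset)
E
```

```text
pics
station.py
scene {'fovy': 49.90001889349527, 'cx': 285.66632177585353, 'cy': 208.09557847767806, 'eye': array([1.1212792 , 0.90057321, 0.78924464]), 'attitude': array([-0.12410895,  0.26444654,  0.84715372, -0.44384182])}
side {'fovy': 42.44764637849099, 'cx': 278.53292926767614, 'cy': 213.87288007188968, 'eye': array([ 0.49557084, -1.23696305,  1.17478972]), 'attitude': array([-4.07023496e-01,  9.13341651e-01, -1.17848339e-02, -1.40252105e-04])}
{'fovy': 61.95144601111851, 'cx': 281.2453506921584, 'cy': 213.84399221748782, 'hand_eye': array([[-4.80114710e-04, -9.64328526e-01, -2.64707883e-01,
         7.11760657e-02],
       [ 9.99999880e-01, -4.87985625e-04, -3.60253509e-05,
         1.52613379e-04],
       [-9.44333683e-05, -2.64707869e-01,  9.64328645e-01,
        -1.62126221e-01],
       [ 0.00000000e+00,  0.00000000e+00,  0.00000000e+00,
         1.00000000e+00]])}
{'clock': 0.1, 'position': array([0.27775276, 0.55950409, 0.22182108]), 'eef_rot': array([-1.28054635e-04,  2.28370498e-01,  9.73574078e-01, -6.43930973e-04]), 'grip_width': 1.0008123337068437, 'wrist_force': array([ 0.01318972, -0.08165792,  0.26340021])} 0.0187
```

View pics/scene0.png

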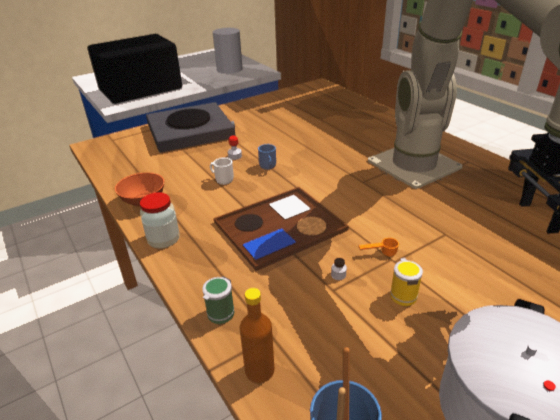

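View pics/side0.png

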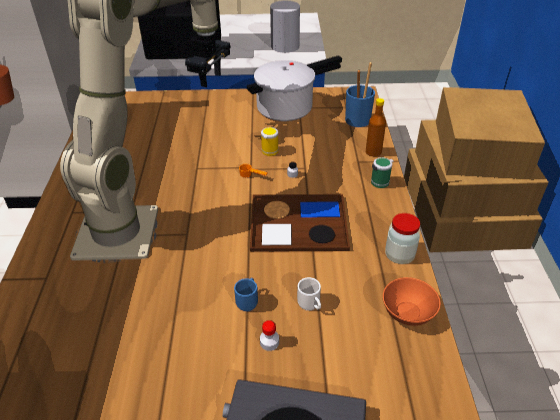

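Scene view: the caddy is mid-table at about (280,227). The white cup is at (222,170), blue cup (267,157), tamper (234,148), tin (407,283), scoop (385,246) and whistle (339,268). In the side view the pads are coaster (277,210), mat (320,210), tile (277,234) and rubber pad (322,234).

```bash
cat > h.py <<'E'
import numpy as np, cv2
from station import robot, viewer, job_done
from scipy.spatial.transform import Rotation as R
def rot(q): return R.from_quat(np.r_[q[1:],q[0]]).as_matrix()
def cam(n, st=None):
    c=viewer.calibration(n); f=210/np.tan(np.radians(c["fovy"])/2)
    if n=="wrist":
        T=np.eye(4); T[:3,:3]=rot(st["eef_rot"]); T[:3,3]=st["position"]; T=T@c["hand_eye"]
        M,e=T[:3,:3],T[:3,3]
    else: M,e=rot(c["attitude"]),np.array(c["eye"])
    return M,e,f,c["cx"],c["cy"]
def ray(C,uv):
    M,e,f,cx,cy=C; d=M@np.array([(uv[0]-cx)/f,(uv[1]-cy)/f,1]); return e,d/np.linalg.norm(d)
def onz(C,uv,z): e,d=ray(C,uv); return e+d*(z-e[2])/d[2]
def proj(C,p):
    M,e,f,cx,cy=C; q=M.T@(np.array(p)-e); return np.array([q[0]/q[2]*f+cx,q[1]/q[2]*f+cy])
def tri(C1,u1,C2,u2):
    (a,d),(b,g)=ray(C1,u1),ray(C2,u2); t=np.linalg.lstsq(np.c_[d,-g],b-a,rcond=None)[0]
    p,q=a+d*t[0],b+g*t[1]; return (p+q)/2,np.linalg.norm(p-q)
HSV=dict(blue=((105,120,60),(130,255,255)),yellow=((22,150,120),(35,255,255)),orange=((5,200,150),(14,255,255)),red=((0,180,100),(4,255,255)),
 white=((0,0,170),(180,45,255)),black=((0,0,0),(180,255,35)))
def mask(im,c,lo=None,hi=None):
    h=cv2.cvtColor(im,cv2.COLOR_RGB2HSV); l,u=HSV[c] if lo is None else (lo,hi)
    return cv2.inRange(h,np.array(l),np.array(u))
def comps(m,amin=20):
    n,l,s,c=cv2.connectedComponentsWithStats(m); return [(c[i].round(1),s[i]) for i in range(1,n) if s[i][4]>=amin],l
def look(n,name):
    st=robot.get_state(); im=viewer.read_camera(n); cv2.imwrite(f"pics/{name}.png",im[:,:,::-1]); return im,cam(n,st),st
E
cat > a.py <<'E'
from h import *
S={n:cv2.imread(f"pics/{n}0.png")[:,:,::-1].copy() for n in("scene","side")}
for n,roi in (("scene",(120,330,180,440)),("side",(110,360,210,360))):
    for c in HSV:
        m=mask(S[n],c); k=np.zeros_like(m);k[roi[0]:roi[1],roi[2]:roi[3]]=1
        for a,s in comps(m*k,25)[0]: print(n,c,a,s[:5],onz(cam(n),a,.01).round(3))
E
python3 a.py
python3 - <<'E'
import cv2,numpy as np
a=cv2.imread('pics/scene0.png')[125:320,195:440];b=cv2.imread('pics/side0.png')[120:355,220:360]
a=cv2.resize(a,None,fx=2,fy=2);b=cv2.resize(b,None,fx=2,fy=2)
o=np.zeros((480,780,3),np.uint8);o[:a.shape[0],:a.shape[1]]=a;o[:b.shape[0],490:490+b.shape[1]]=b
cv2.imwrite('pics/z.png',o)
E
```

```text
scene blue [268.3 243.4] [243 229  52  30 797] [0.649 0.081 0.01 ]
scene yellow [408.  268.4] [398 262  21  14 221] [0.417 0.367 0.01 ]
scene yellow [252.3 293.5] [245 288  16  13 154] [0.779 0.216 0.01 ]
scene orange [389.8 245.4] [379 238  19  18 195] [0.39  0.277 0.01 ]
scene orange [265.6 321.6] [261 313  10  17  87] [0.798 0.307 0.01 ]
scene red [232.8 139.9] [229 135   9  11  73] [ 0.429 -0.527  0.01 ]
scene white [236.5 151.5] [233 149   8   6  37] [ 0.463 -0.435  0.01 ]
scene white [222.1 163. ] [211 158  21  10  73] [ 0.546 -0.39   0.01 ]
scene white [289.1 206.4] [270 195  40  24 545] [ 0.505 -0.031  0.01 ]
scene white [407.8 273.4] [394 262  28  18 125] [0.431 0.38  0.01 ]
scene white [342.6 269.3] [339 265   7   8  31] [0.552 0.276 0.01 ]
scene white [216.4 289.4] [203 277  28  22 221] [0.843 0.155 0.01 ]
scene black [190.  124.2] [180 120  29   9  90] [ 0.502 -0.761  0.01 ]
side blue [353.1 117.1] [346 110  14  17 200] [0.823 0.629 0.01 ]
side blue [319.5 209. ] [300 202  40  15 581] [0.645 0.078 0.01 ]
side blue [245.8 294.2] [235 279  23  32 599] [ 0.414 -0.271  0.01 ]
side yellow [269.2 130.6] [263 127  13   8  78] [0.486 0.543 0.01 ]
side yellow [269.  145.2] [261 137  17  19 216] [0.484 0.445 0.01 ]
side orange [244.4 169.9] [239 164  12  14 116] [0.396 0.295 0.01 ]
side red [268.4 327.5] [262 321  14  14 155] [ 0.476 -0.385  0.01 ]
side white [268.5 133.9] [261 128  17  10  48] [0.483 0.521 0.01 ]
side white [291.1 169.8] [288 167   9   6  28] [0.561 0.29  0.01 ]
side white [276. 234.] [262 224  29  21 607] [ 0.502 -0.035  0.01 ]
side white [307.3 291.1] [298 278  23  30 278] [ 0.585 -0.265  0.01 ]
side white [317.1 302.7] [314 297   7  12  41] [ 0.609 -0.307  0.01 ]
side white [266.5 340.4] [260 333  17  13 120] [ 0.471 -0.425  0.01 ]
side black [292.2 165. ] [289 163   7   5  29] [0.566 0.318 0.01 ]
side black [321.7 234. ] [309 226  26  17 315] [ 0.643 -0.039  0.01 ]
```

View pics/z.png

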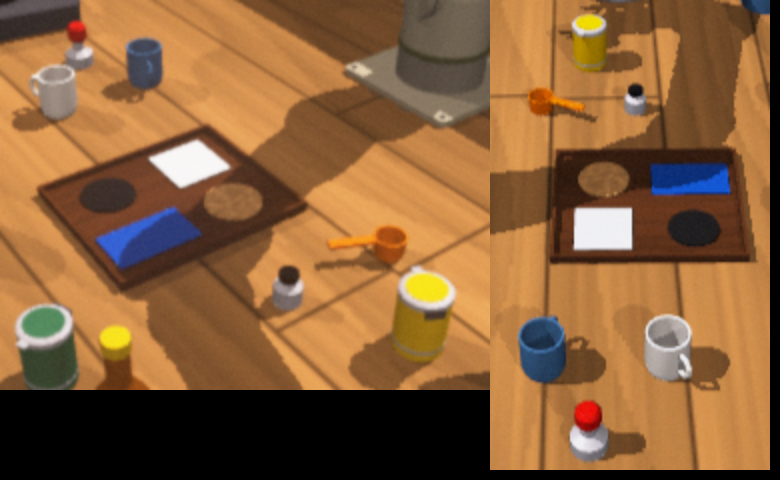

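Wrist look from above the caddy first.

Call:
shift_gripper(
  moves=[
    {"dx": -0.037, "dy": -0.029},
    {"dx": -0.037, "dy": -0.029},
    {"dx": -0.037, "dy": -0.029},
    {"dx": -0.037, "dy": -0.029},
    {"dx": -0.037, "dy": -0.029},
    {"dx": -0.037, "dy": -0.029},
    {"dx": -0.037, "dy": -0.029},
    {"dx": -0.037, "dy": -0.029},
    {"dx": -0.037, "dy": -0.029},
    {"dx": -0.037, "dy": -0.029},
    {"dx": -0.037, "dy": -0.029},
    {"dx": -0.037, "dy": -0.029},
    {},
    {},
  ],
  jaw=1.0,
)

```text
clock: 1.5
position: [0.5209, 0.0497, 0.2222]
eef_rot: [-0.0, 0.23, 0.973, -0.0]
wrist_force: [-0.7, 0.4, -0.9]
grip_width: 0.999
grip_force: 0.0
```

```bash
cat > go.py <<'E'
import sys; from h import *
# go.py x y z gripdeg : tool-axis shift and turn to bring TCP there (grip line at gripdeg, nearest half turn)
x,y,z=map(float,sys.argv[1:4]); s=robot.get_state(); M=rot(s["eef_rot"])
d=M.T@(np.array([x,y,z])-s["position"]); g=np.degrees(np.arctan2(M[1,1],M[0,1]))
print("shift",d.round(4),"len",np.linalg.norm(d).round(3),"grip now",g.round(1),"q7",s["qpos"][6].round(2),"w",s["grip_width"].round(3),"t",s["clock"])
if len(sys.argv)>4:
    t=(g-float(sys.argv[4])+90)%180-90; print("turn",np.radians(t).round(3), "other",np.radians(t-np.sign(t)*180).round(3))
E
python3 - <<'E'
from h import *
look("wrist","w1")
E
```

```text
(no output)
```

View pics/w1.png

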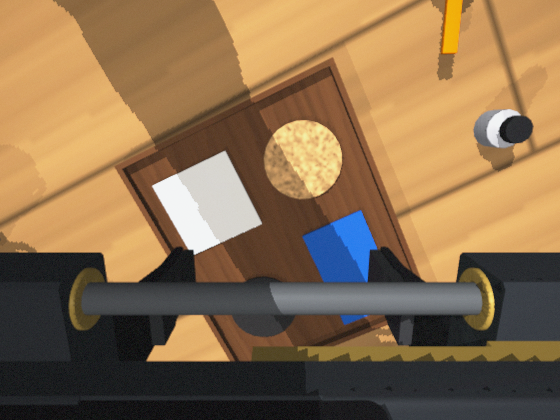

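Wrist view over the caddy: tile centred about (207,203), coaster (303,160), mat corner (362,212). The whistle is at (503,128) and the scoop handle end at (450,50). The fingers hide the lower part of the image.

```bash
cat > b.py <<'E'
from h import *
im=cv2.imread("pics/w1.png")[:,:,::-1].copy(); st=robot.get_state(); C=cam("wrist",st)
h=cv2.cvtColor(im,cv2.COLOR_RGB2HSV)
def big(m,box):
    k=np.zeros_like(m);k[box[1]:box[3],box[0]:box[2]]=255
    m=cv2.morphologyEx(m&k,cv2.MORPH_OPEN,np.ones((3,3)));m=cv2.morphologyEx(m,cv2.MORPH_CLOSE,np.ones((7,7)))
    cs,_=cv2.findContours(m,0,2); return max(cs,key=cv2.contourArea)
def w(c,z=.01): return np.array([onz(C,p,z)[:2] for p in np.reshape(c,(-1,2))],np.float32)
t=w(big(cv2.inRange(h,(0,0,120),(180,40,255)),(130,130,275,262))); rt=cv2.minAreaRect(t*1000); print("tile",rt)
c=w(big(cv2.inRange(h,(0,40,95),(180,255,255)),(255,112,352,205))); print("coaster",cv2.fitEllipse(c*1000))
b=w(big(cv2.inRange(h,(105,120,40),(130,255,255)),(290,200,390,330))); bx=b*1000
print("mat minx..",bx.min(0),bx.max(0))
E
python3 b.py
```

```text
tile ((503.277587890625, -30.73223876953125), (90.2942123413086, 90.58293914794922), 88.69113159179688)
coaster ((505.425537109375, 95.01569366455078), (108.21485137939453, 118.27886962890625), 136.78053283691406)
mat minx.. [581.7182    45.344772] [666.3986   117.916084]
```

```bash
python3 go.py 0.57 -0.31 0.24
```

```text
Traceback (most recent call last):
  File "go.py", line 5, in <module>
    print("shift",d.round(4),"len",np.linalg.norm(d).round(3),"grip now",g.round(1),"q7",s["qpos"][6].round(2),"w",s["grip_width"].round(3),"t",s["clock"])
                                                                                                                   ^^^^^^^^^^^^^^^^^^^^^
AttributeError: 'float' object has no attribute 'round'
```

```bash
sed -i 's/s\["grip_width"\].round(3)/round(s["grip_width"],3)/' go.py
```

Call:
shift_gripper(
  moves=[
    {"dx": -0.0256, "dy": -0.0375, "dz": -0.002},
    {"dx": -0.0256, "dy": -0.0375, "dz": -0.002},
    {"dx": -0.0256, "dy": -0.0375, "dz": -0.002},
    {"dx": -0.0256, "dy": -0.0375, "dz": -0.002},
    {"dx": -0.0256, "dy": -0.0375, "dz": -0.002},
    {"dx": -0.0256, "dy": -0.0375, "dz": -0.002},
    {"dx": -0.0256, "dy": -0.0375, "dz": -0.002},
    {"dx": -0.0256, "dy": -0.0375, "dz": -0.002},
    {},
    {},
  ],
)

```text
clock: 2.55
position: [0.5711, -0.3085, 0.2378]
eef_rot: [-0.001, 0.228, 0.974, 0.0]
wrist_force: [-0.1, 0.6, -0.4]
grip_width: 1.001
grip_force: 0.0
```

```bash
python3 - <<'E'
from h import *
look("wrist","w2")
E
```

```text
(no output)
```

View pics/w2.png

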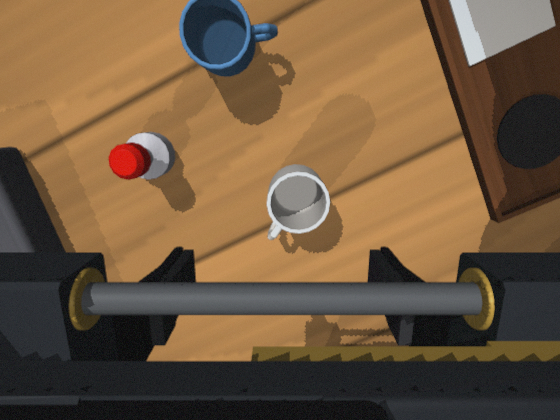

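Cup rim circle is centred about (298,203) with the handle toward (273,235). The tamper knob is at (129,160), the blue cup at (216,35) and the rubber pad at (535,132).

```bash
cat > c.py <<'E'
from h import *
im=cv2.imread("pics/w2.png")[:,:,::-1].copy(); C=cam("wrist",robot.get_state())
h=cv2.cvtColor(im,cv2.COLOR_RGB2HSV)
m=cv2.inRange(h,(0,0,110),(180,60,255)); k=np.zeros_like(m);k[160:242,255:340]=255;m&=k
cs,_=cv2.findContours(m,0,1);c=max(cs,key=cv2.contourArea).reshape(-1,2)
W=np.array([onz(C,p,.07)[:2] for p in c])*1000
# rim outer circle: robust fit on the points of the near side (image lower edge), refined iteratively
ctr=onz(C,(298,203),.07)[:2]*1000
for i in range(20):
    r=np.linalg.norm(W-ctr,axis=1); s=W[(abs(r-31)<3)]
    A=np.c_[2*s,np.ones(len(s))]; sol=np.linalg.lstsq(A,(s**2).sum(1),rcond=None)[0]; ctr=sol[:2]
print("cup",ctr,"rad",np.sqrt(sol[2]+ctr@ctr),len(s),len(W))
H=np.array([onz(C,p,.055)[:2] for p in c])*1000; d=H-ctr; r=np.linalg.norm(d,axis=1); f=d[r>42]
print("handle",len(f),f.mean(0),np.degrees(np.arctan2(*f.mean(0)[::-1])),r.max())
cc,_=comps(mask(im,"red"),50); print("knob",[(a,onz(C,a,.064)) for a,s in cc])
k=cv2.inRange(h,(0,0,0),(180,255,48));k[:80]=0;k[185:]=0;k[:,:490]=0; 
for a,s in comps(k,200)[0]: print("rubber",a,s,onz(C,a,.01))
E
python3 c.py
```

```text
cup [ 585.55298088 -295.99483906] rad 30.93055525908902 145 214
handle 20 [ 23.0446498  -41.20943722] -60.7857272891249 51.60421739158682
knob [(array([126.2, 160.6]), array([ 0.4773917 , -0.42553242,  0.064     ]))]
rubber [530.5 131.6] [ 497   94   63   75 3937] [ 0.64077915 -0.0386322   0.01      ]
```

```bash
cat >> go.py <<'E'
    for a in (t,t-np.sign(t)*180):
        M2=M@R.from_euler("z",a,degrees=True).as_matrix(); print("shift after turn",np.radians(a).round(2),(M2.T@(np.array([x,y,z])-s["position"])).round(4))
E
python3 go.py 0.5856 -0.2960 0.026 29.2
```

```text
shift [-0.0079  0.016   0.2119] len 0.213 grip now 63.7 q7 1.7 w 1.0 t 2.6
turn 0.602 other -2.539
shift after turn 0.6 [0.0026 0.0176 0.2119]
shift after turn -2.54 [-0.0026 -0.0176  0.2119]
```

Call:
shift_gripper(
  moves=[
    {"yaw": 0.15},
    {"yaw": 0.15},
    {"yaw": 0.15},
    {"yaw": 0.15},
    {"dx": 0.0026, "dy": 0.0176, "dz": 0.02},
    {"dz": 0.04},
    {"dz": 0.045},
    {"dz": 0.04},
    {"dz": 0.035},
    {"dz": 0.02},
    {"dz": 0.012},
    {},
    {},
  ],
)

```text
clock: 3.9
position: [0.5859, -0.2976, 0.0277]
eef_rot: [0.001, 0.505, 0.863, 0.0]
wrist_force: [-0.4, 0.2, 0.8]
grip_width: 1.003
grip_force: 0.0
```

```bash
python3 go.py 0.5856 -0.2960 0.026 29.2
```

```text
shift [0.0015 0.0005 0.0017] len 0.002 grip now 29.3 q7 1.2 w 1.003 t 3.9
turn 0.002 other -3.14
shift after turn 0.0 [0.0015 0.0005 0.0017]
shift after turn -3.14 [-0.0015 -0.0005  0.0017]
```

Call:
shift_gripper(
  moves=[
    {"dx": 0.0015},
    {},
    {},
    {},
    {},
    {},
    {},
  ],
  jaw=0.0,
  grip_n=25,
)

```text
clock: 4.6
position: [0.5844, -0.297, 0.0268]
eef_rot: [0.0, 0.506, 0.863, 0.0]
wrist_force: [-1.5, 1.9, 4.6]
grip_width: 0.69
grip_force: 25.0
```

Call:
shift_gripper(
  moves=[
    {"dz": -0.02},
    {"dz": -0.03},
    {"dz": -0.03},
    {"dz": -0.02},
    {},
  ],
)

```text
clock: 5.1
position: [0.5854, -0.2978, 0.129]
eef_rot: [0.002, 0.506, 0.863, 0.0]
wrist_force: [1.3, -1.2, -1.2]
grip_width: 0.695
grip_force: 25.0
```

```bash
python3 go.py 0.5059 0.0842 0.036
```

```text
shift [0.3725 0.1168 0.0922] len 0.401 grip now 29.2 q7 1.15 w 0.695 t 5.1
```

Call:
shift_gripper(
  moves=[
    {"dx": 0.02, "dy": 0.006},
    {"dx": 0.0365, "dy": 0.0117},
    {"dx": 0.0365, "dy": 0.0117},
    {"dx": 0.0365, "dy": 0.0117},
    {"dx": 0.0365, "dy": 0.0117},
    {"dx": 0.0365, "dy": 0.0117},
    {"dx": 0.0365, "dy": 0.0117},
    {"dx": 0.0365, "dy": 0.0117},
    {"dx": 0.0365, "dy": 0.0117},
    {"dx": 0.0365, "dy": 0.0117},
    {"dx": 0.02, "dy": 0.006},
    {},
    {},
  ],
)

```text
clock: 6.4
position: [0.506, 0.0819, 0.1254]
eef_rot: [-0.0, 0.505, 0.863, -0.001]
wrist_force: [0.0, -1.3, -2.2]
grip_width: 0.693
grip_force: 25.0
```

```bash
python3 go.py 0.5064 0.0832 0.038
python3 - <<'E'
from h import *
im=cv2.imread("pics/w1.png"); st=dict(position=np.array([0.5209,0.0497,0.2222]),eef_rot=np.array([0,.2295,.9733,0])); C=cam("wrist",st)
g=cv2.cvtColor(im,cv2.COLOR_BGR2GRAY); c=cv2.HoughCircles(cv2.medianBlur(g,5),cv2.HOUGH_GRADIENT,1.5,30,param1=100,param2=30,minRadius=34,maxRadius=45)
for a in c[0][:5]: print(a,onz(C,a[:2],.01).round(4), a[2])
E
```

```text
shift [0.001  0.0011 0.0874] len 0.087 grip now 29.3 q7 0.35 w 0.693 t 6.4
[302.25 159.75  38.65] [0.5058 0.0831 0.01  ] 38.65
[452.25 302.25  42.4 ] [0.7382 0.1699 0.01  ] 42.4
[264.75 300.75  35.5 ] [ 0.6364 -0.0291  0.01  ] 35.5
[108.75 300.75  40.75] [ 0.5533 -0.1952  0.01  ] 40.75
```

Call:
shift_gripper(
  moves=[
    {"dx": 0.001, "dy": 0.001, "dz": 0.03},
    {"dz": 0.03},
    {"dz": 0.015},
    {"dz": 0.007},
    {"dz": 0.003},
    {},
  ],
)

```text
clock: 7.0
position: [0.5074, 0.0828, 0.0417]
eef_rot: [0.0, 0.506, 0.862, 0.0]
wrist_force: [-0.1, 0.2, -2.5]
grip_width: 0.695
grip_force: 25.0
```

Call:
shift_gripper(
  moves=[
    {"dz": 0.001},
    {"dz": 0.001},
    {},
  ],
)

```text
clock: 7.3
position: [0.5074, 0.0835, 0.0399]
eef_rot: [0.0, 0.506, 0.863, 0.0]
wrist_force: [-0.5, 0.1, -2.7]
grip_width: 0.694
grip_force: 25.0
```

Call:
shift_gripper(
  moves=[
    {"dx": 0.0005, "dy": -0.001, "dz": 0.001},
    {"dz": 0.001},
    {},
  ],
)

```text
clock: 7.6
position: [0.5059, 0.0833, 0.0375]
eef_rot: [-0.0, 0.506, 0.863, 0.0]
wrist_force: [-0.0, 0.0, -2.6]
grip_width: 0.692
grip_force: 25.0
```

Call:
shift_gripper(
  moves=[
    {"dz": 0.0008},
    {},
  ],
)

```text
clock: 7.8
position: [0.5061, 0.0833, 0.0368]
eef_rot: [0.0, 0.506, 0.863, 0.0]
wrist_force: [0.3, 0.3, -1.0]
grip_width: 0.696
grip_force: 25.0
```

Call:
shift_gripper(
  moves=[
    {"dz": 0.0005},
    {},
    {},
    {},
  ],
  jaw=1.0,
)

```text
clock: 8.2
position: [0.5062, 0.0833, 0.0363]
eef_rot: [0.0, 0.506, 0.863, 0.0]
wrist_force: [-0.8, 0.0, 0.3]
grip_width: 0.954
grip_force: 0.0
```

Call:
shift_gripper(
  moves=[
    {"dz": -0.02},
    {"dz": -0.04},
    {"dz": -0.05},
    {"dz": -0.05},
    {"dz": -0.04},
    {},
  ],
)

```text
clock: 8.8
position: [0.5085, 0.0837, 0.2419]
eef_rot: [0.003, 0.506, 0.863, 0.004]
wrist_force: [0.5, 0.4, -0.6]
grip_width: 0.997
grip_force: 0.0
```

```bash
python3 go.py 0.45 0.36 0.25
```

```text
shift [ 0.2697  0.0838 -0.0075] len 0.283 grip now 29.2 q7 0.3 w 0.997 t 8.8
```

Call:
shift_gripper(
  moves=[
    {"dx": 0.04, "dy": 0.0085, "dz": -0.003},
    {"dx": 0.04, "dy": 0.0085, "dz": -0.003},
    {"dx": 0.04, "dy": 0.0085, "dz": -0.003},
    {"dx": 0.04, "dy": 0.0085, "dz": -0.003},
    {"dx": 0.04, "dy": 0.0085, "dz": -0.003},
    {"dx": 0.03, "dy": 0.0085, "dz": -0.003},
    {},
    {},
  ],
)

```text
clock: 9.6
position: [0.438, 0.3089, 0.2536]
eef_rot: [0.0, 0.505, 0.863, -0.001]
wrist_force: [0.6, -0.3, -0.4]
grip_width: 0.998
grip_force: 0.0
```

```bash
python3 - <<'E'
from h import *
look("wrist","w3")
E
```

```text
(no output)
```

View pics/w3.png

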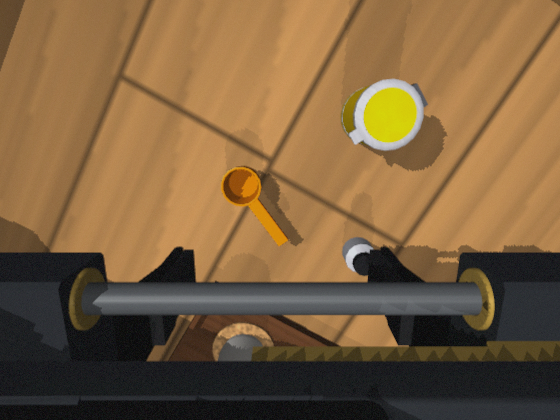

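Tin lid disc is centred about (390,115) with its tab at (357,136) and hinge at (420,95). The scoop bowl is at (241,186), its handle end at (284,242), and the whistle at (358,255).

```bash
cat > d.py <<'E'
from h import *
im=cv2.imread("pics/w3.png")[:,:,::-1].copy(); C=cam("wrist",robot.get_state())
h=cv2.cvtColor(im,cv2.COLOR_RGB2HSV)
m=cv2.inRange(h,(26,180,180),(34,255,255)); cs,_=cv2.findContours(m,0,1);c=max(cs,key=cv2.contourArea)
e=cv2.minEnclosingCircle(c); print("lid",e,cv2.fitEllipse(c)[0],[onz(C,e[0],z).round(4) for z in(.088,.085)])
m=cv2.inRange(h,(0,0,130),(180,50,255));k=np.zeros_like(m);k[70:160,345:432]=255
cs,_=cv2.findContours(m&k,0,1);c=max(cs,key=cv2.contourArea);W=np.array([onz(C,p,.088)[:2] for p in c.reshape(-1,2)])*1000;ctr=onz(C,e[0],.088)[:2]*1000
for i in range(20):
    r=np.linalg.norm(W-ctr,axis=1); s=W[abs(r-31.5)<2.5]; sol=np.linalg.lstsq(np.c_[2*s,np.ones(len(s))],(s**2).sum(1),rcond=None)[0]; ctr=sol[:2]
print("ring",ctr,np.sqrt(sol[2]+ctr@ctr),len(s))
m=cv2.inRange(h,(5,200,120),(24,255,255));k=np.zeros_like(m);k[155:250,210:300]=255
cs,_=cv2.findContours(m&k,0,1);c=max(cs,key=cv2.contourArea).reshape(-1,2);W=np.array([onz(C,p,.029)[:2] for p in c])*1000
ctr=onz(C,(241,186),.029)[:2]*1000
for i in range(20):
    r=np.linalg.norm(W-ctr,axis=1); s=W[abs(r-23)<3]; sol=np.linalg.lstsq(np.c_[2*s,np.ones(len(s))],(s**2).sum(1),rcond=None)[0]; ctr=sol[:2]
f=W-ctr; r=np.linalg.norm(f,axis=1); t=f[r>34]; u=t.mean(0); print("bowl",ctr,np.sqrt(sol[2]+ctr@ctr),len(s),"handle dir",np.degrees(np.arctan2(u[1],u[0])),"reach",r.max())
E
python3 d.py; python3 go.py 0.48 0.42 0.04 0
```

```text
lid ((389.6614685058594, 114.54815673828125), 27.657787322998047) (389.6264953613281, 114.61103057861328) [array([0.4883, 0.4207, 0.088 ]), array([0.4891, 0.4211, 0.085 ])]
ring [487.46654336 419.48214462] 30.90104462955782 194
bowl [401.24913539 283.42370477] 22.07628671520914 107 handle dir -25.402123658939512 reach 81.89894016702287
shift [0.0778 0.091  0.2136] len 0.245 grip now 29.2 q7 -0.15 w 1.002 t 9.65
turn 0.509 other -2.632
shift after turn 0.51 [0.1123 0.0415 0.2136]
shift after turn -2.63 [-0.1123 -0.0415  0.2136]
```

Call:
shift_gripper(
  moves=[
    {"dx": 0.0242, "dy": 0.0325},
    {"dx": 0.0242, "dy": 0.0325, "dz": 0.02},
    {"dx": 0.0242, "dy": 0.0325, "dz": 0.02},
    {"dz": 0.04},
    {"dz": 0.045},
    {"dz": 0.04},
    {"dz": 0.03},
    {"dz": 0.015},
    {"dz": 0.01},
    {},
    {},
  ],
)

```text
clock: 10.75
position: [0.4888, 0.4202, 0.0358]
eef_rot: [0.0, 0.506, 0.863, 0.001]
wrist_force: [1.3, -0.1, 1.1]
grip_width: 1.001
grip_force: 0.0
```

```bash
python3 go.py 0.4877 0.420 0.033
```

```text
shift [ 0.0003 -0.0011  0.0028] len 0.003 grip now 29.2 q7 -0.14 w 1.001 t 10.75
```

Call:
shift_gripper(
  moves=[
    {"dz": 0.003},
    {},
    {},
    {},
    {},
    {},
    {},
  ],
  jaw=0.0,
  grip_n=25,
)

```text
clock: 11.45
position: [0.4879, 0.42, 0.0315]
eef_rot: [-0.0, 0.506, 0.863, 0.0]
wrist_force: [-0.8, -1.3, 3.6]
grip_width: 0.702
grip_force: 25.0
```

Call:
shift_gripper(
  moves=[
    {"dz": -0.02},
    {"dz": -0.04},
    {"dz": -0.04},
    {"dz": -0.03},
    {},
  ],
)

```text
clock: 11.95
position: [0.4897, 0.4212, 0.166]
eef_rot: [0.001, 0.506, 0.863, 0.004]
wrist_force: [0.2, -0.1, -1.6]
grip_width: 0.702
grip_force: 25.0
```

```bash
python3 go.py 0.5033 -0.0307 0.0435
```

```text
shift [-0.4013 -0.2095  0.1202] len 0.468 grip now 29.2 q7 -0.17 w 0.702 t 11.95
```

Call:
shift_gripper(
  moves=[
    {"dx": -0.02, "dy": -0.01},
    {"dx": -0.04, "dy": -0.021},
    {"dx": -0.04, "dy": -0.021},
    {"dx": -0.04, "dy": -0.021},
    {"dx": -0.04, "dy": -0.021},
    {"dx": -0.04, "dy": -0.021},
    {"dx": -0.04, "dy": -0.021},
    {"dx": -0.04, "dy": -0.021},
    {"dx": -0.04, "dy": -0.021},
    {"dx": -0.04, "dy": -0.021},
    {"dx": -0.02, "dy": -0.01},
    {},
    {},
  ],
)

```text
clock: 13.25
position: [0.5002, -0.0312, 0.1604]
eef_rot: [-0.001, 0.506, 0.862, -0.0]
wrist_force: [0.1, 0.7, -2.9]
grip_width: 0.704
grip_force: 25.0
```

```bash
python3 go.py 0.5033 -0.0307 0.0435
```

```text
shift [-0.0011  0.0031  0.1169] len 0.117 grip now 29.2 q7 0.55 w 0.704 t 13.25
```

Call:
shift_gripper(
  moves=[
    {"dx": -0.001, "dy": 0.003, "dz": 0.03},
    {"dz": 0.04},
    {"dz": 0.025},
    {"dz": 0.012},
    {"dz": 0.004},
    {},
    {},
  ],
)

```text
clock: 13.95
position: [0.5048, -0.0304, 0.0514]
eef_rot: [0.001, 0.506, 0.863, 0.001]
wrist_force: [-0.2, -0.2, -1.7]
grip_width: 0.706
grip_force: 25.0
```

```bash
python3 go.py 0.5033 -0.0307 0.0435
```

```text
shift [ 0.0004 -0.0015  0.0079] len 0.008 grip now 29.2 q7 0.65 w 0.706 t 13.95
```

Call:
shift_gripper(
  moves=[
    {"dy": -0.001, "dz": 0.003},
    {"dz": 0.003},
    {"dz": 0.002},
    {},
  ],
)

```text
clock: 14.35
position: [0.5028, -0.0311, 0.042]
eef_rot: [-0.0, 0.506, 0.863, -0.0]
wrist_force: [-0.0, -0.0, -2.3]
grip_width: 0.704
grip_force: 25.0
```

Call:
shift_gripper(
  moves=[
    {"dz": 0.001},
    {},
  ],
)

```text
clock: 14.55
position: [0.5031, -0.0312, 0.0414]
eef_rot: [0.0, 0.506, 0.863, 0.0]
wrist_force: [-1.8, 0.4, 0.9]
grip_width: 0.704
grip_force: 25.0
```

Call:
shift_gripper(
  moves=[
    {},
    {},
    {},
  ],
  jaw=1.0,
)

```text
clock: 14.85
position: [0.5031, -0.0311, 0.0413]
eef_rot: [0.0, 0.506, 0.863, 0.0]
wrist_force: [0.5, -0.0, 0.3]
grip_width: 0.896
grip_force: 0.0
```

Call:
shift_gripper(
  moves=[
    {"dz": -0.02},
    {"dz": -0.04},
    {"dz": -0.05},
    {"dz": -0.05},
    {"dz": -0.03},
    {},
  ],
)

```text
clock: 15.45
position: [0.5051, -0.0312, 0.2356]
eef_rot: [0.003, 0.506, 0.863, 0.003]
wrist_force: [0.7, -0.5, 0.4]
grip_width: 0.997
grip_force: 0.0
```

```bash
python3 go.py 0.48 -0.42 0.22 0
```

```text
shift [-0.3271 -0.2118  0.0146] len 0.39 grip now 29.2 q7 0.51 w 0.997 t 15.45
turn 0.51 other -2.632
shift after turn 0.51 [-0.3888 -0.0252  0.0146]
shift after turn -2.63 [0.3888 0.0252 0.0146]
```

Call:
shift_gripper(
  moves=[
    {"dx": -0.0364, "dy": -0.0235, "dz": 0.0015},
    {"dx": -0.0364, "dy": -0.0235, "dz": 0.0015},
    {"dx": -0.0364, "dy": -0.0235, "dz": 0.0015},
    {"dx": -0.0364, "dy": -0.0235, "dz": 0.0015},
    {"dx": -0.0364, "dy": -0.0235, "dz": 0.0015},
    {"dx": -0.0364, "dy": -0.0235, "dz": 0.0015},
    {"dx": -0.0364, "dy": -0.0235, "dz": 0.0015},
    {"dx": -0.0364, "dy": -0.0235, "dz": 0.0015},
    {"dx": -0.0364, "dy": -0.0235, "dz": 0.0015},
    {},
    {},
  ],
)

```text
clock: 16.55
position: [0.4771, -0.4214, 0.2164]
eef_rot: [-0.001, 0.507, 0.862, -0.0]
wrist_force: [0.6, 0.2, -0.7]
grip_width: 0.997
grip_force: 0.0
```

```bash
python3 - <<'E'
from h import *
im,C,st=look("wrist","w4"); print(st["position"])
m=mask(im,"red"); cs,_=cv2.findContours(m,0,1);c=max(cs,key=cv2.contourArea);print(cv2.minEnclosingCircle(c),cv2.contourArea(c))
u=cv2.fitEllipse(c)[0]; print(u,onz(C,u,.064),onz(C,u,.072))
E
```

```text
[ 0.47711862 -0.42144708  0.21635757]
((280.00860595703125, 201.59483337402344), 18.83675765991211) 980.0
(279.8869934082031, 202.0294647216797) [ 0.47808583 -0.42473013  0.064     ] [ 0.47720315 -0.42305077  0.072     ]
```

View pics/w4.png

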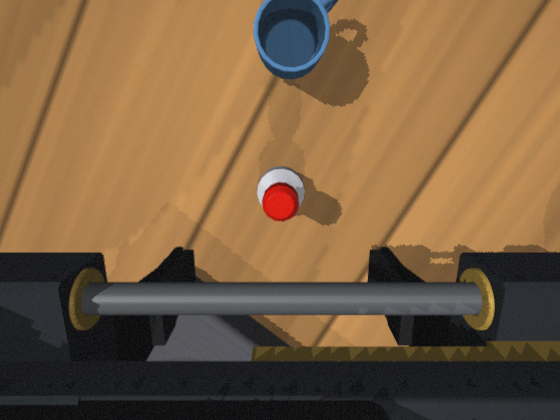

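Tamper's red knob is at (280,202) with its foot just above it; the blue cup at (292,38) is clear.

```bash
python3 go.py 0.478 -0.4246 0.044
```

```text
shift [-0.0041 -0.0022  0.1727] len 0.173 grip now 29.2 q7 1.41 w 1.006 t 16.6
```

Call:
shift_gripper(
  moves=[
    {"dx": -0.003, "dy": -0.001, "dz": 0.03},
    {"dz": 0.045},
    {"dz": 0.045},
    {"dz": 0.025},
    {"dz": 0.015},
    {"dz": 0.01},
    {},
    {},
  ],
)

```text
clock: 17.4
position: [0.4796, -0.4237, 0.049]
eef_rot: [0.001, 0.506, 0.863, -0.0]
wrist_force: [0.6, -0.0, -0.2]
grip_width: 0.997
grip_force: 0.0
```

```bash
python3 go.py 0.478 -0.4246 0.044
```

```text
shift [ 0.0001 -0.0019  0.005 ] len 0.005 grip now 29.2 q7 1.5 w 0.997 t 17.4
```

Call:
shift_gripper(
  moves=[
    {"dy": -0.001, "dz": 0.004},
    {"dz": 0.001},
    {},
  ],
)

```text
clock: 17.7
position: [0.4781, -0.424, 0.0429]
eef_rot: [0.0, 0.506, 0.863, 0.0]
wrist_force: [-0.5, -0.2, 0.9]
grip_width: 1.002
grip_force: 0.0
```

Call:
shift_gripper(
  moves=[
    {},
    {},
    {},
    {},
    {},
    {},
    {},
    {},
  ],
  jaw=0.0,
  grip_n=30,
)

```text
clock: 18.5
position: [0.4779, -0.424, 0.0427]
eef_rot: [-0.0, 0.506, 0.863, -0.0]
wrist_force: [0.4, -0.0, -0.6]
grip_width: 0.375
grip_force: 30.0
```

Call:
shift_gripper(
  moves=[
    {"dz": -0.02},
    {"dz": -0.03},
    {"dz": -0.04},
    {"dz": -0.03},
    {},
  ],
)

```text
clock: 19.0
position: [0.4792, -0.4256, 0.1668]
eef_rot: [0.003, 0.506, 0.863, -0.0]
wrist_force: [-0.3, -1.2, -2.8]
grip_width: 0.381
grip_force: 30.0
```

```bash
python3 go.py 0.6433 -0.0345 0.055
```

```text
shift [0.2619 0.3337 0.1113] len 0.439 grip now 29.2 q7 1.44 w 0.381 t 19.0
```

Call:
shift_gripper(
  moves=[
    {"dx": 0.013, "dy": 0.0167},
    {"dx": 0.0262, "dy": 0.0334},
    {"dx": 0.0262, "dy": 0.0334},
    {"dx": 0.0262, "dy": 0.0334},
    {"dx": 0.0262, "dy": 0.0334},
    {"dx": 0.0262, "dy": 0.0334},
    {"dx": 0.0262, "dy": 0.0334},
    {"dx": 0.0262, "dy": 0.0334},
    {"dx": 0.0262, "dy": 0.0334},
    {"dx": 0.0262, "dy": 0.0334},
    {"dx": 0.013, "dy": 0.0167},
    {},
    {},
  ],
)

```text
clock: 20.3
position: [0.6411, -0.0328, 0.1616]
eef_rot: [-0.001, 0.506, 0.863, -0.001]
wrist_force: [0.6, -1.6, -3.1]
grip_width: 0.376
grip_force: 30.0
```

```bash
python3 go.py 0.6433 -0.0345 0.055
python3 - <<'E'
from h import *
im,C,st=look("scene","s1"); im2,C2,_=look("side","s2")
a=cv2.resize(im[125:285,180:380],None,fx=2,fy=2)[:,:,::-1]; b=cv2.resize(im2[130:270,230:370],None,fx=2.6,fy=2.6)[:,:,::-1]
o=np.zeros((370,780,3),np.uint8);o[:a.shape[0],:a.shape[1]]=a;o[:b.shape[0],405:405+b.shape[1]]=b;cv2.imwrite("pics/z2.png",o)
E
```

```text
shift [-0.0026  0.0013  0.1066] len 0.107 grip now 29.2 q7 0.74 w 0.376 t 20.3
```

View pics/z2.png

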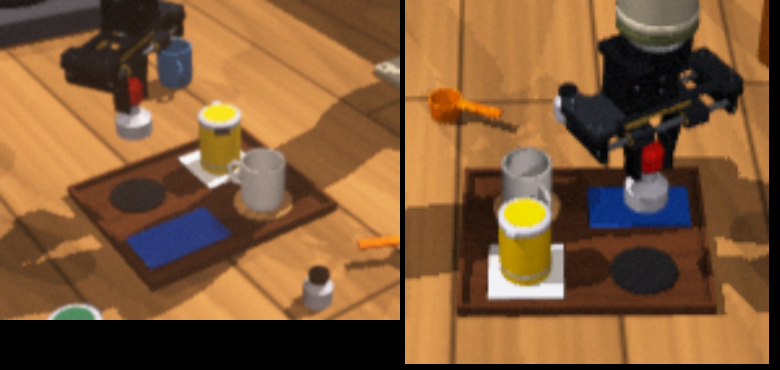

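Cup and tin stand on the coaster and tile. The tamper hangs upright over the caddy, and the rubber pad is at scene (249,222) and side (322,234).

```bash
python3 - <<'E'
from h import *
for n,f,u in(("scene","s1",(249,222)),("side","s2",(322,234))):
    im=cv2.imread(f"pics/{f}.png")[:,:,::-1].copy(); C=cam(n); h=cv2.cvtColor(im,cv2.COLOR_RGB2HSV)
    for v in (45,60):
        m=cv2.inRange(h,(0,0,0),(180,255,v)); k=np.zeros_like(m); cv2.circle(k,u,24,255,-1); m&=k; m=cv2.morphologyEx(m,cv2.MORPH_OPEN,np.ones((3,3)))
        cs,_=cv2.findContours(m,0,1); c=max(cs,key=cv2.contourArea); W=np.array([onz(C,p,.01)[:2] for p in c.reshape(-1,2)],np.float32)*1000
        print(n,v,cv2.fitEllipse(W))
    for p in [(.6433,-.0345),(.503,-.031)]: print(proj(C,[*p,.01]))
    m=mask(im,"blue"); k=np.zeros_like(m);k[195:265,225:345]=255
    cs,_=cv2.findContours(m&k,0,1); c=max(cs,key=cv2.contourArea);W=np.array([onz(C,p,.01)[:2] for p in c.reshape(-1,2)],np.float32)*1000; print("mat",cv2.minAreaRect(W))
E
```

```text
Traceback (most recent call last):
ValueError: max() iterable argument is empty
```

```bash
python3 - <<'E'
from h import *
for n,f,u in(("scene","s1",(249,222)),("side","s2",(322,234))):
    im=cv2.imread(f"pics/{f}.png")[:,:,::-1].copy(); C=cam(n); g=cv2.GaussianBlur(im[:,:,0],(3,3),0)  # red channel: wood > rubber
    k=np.zeros(g.shape,np.uint8); cv2.circle(k,u,21,255,-1)
    v,_=cv2.threshold(g[k>0],0,255,cv2.THRESH_OTSU); m=((g<v)&(k>0)).astype(np.uint8)
    cs,_=cv2.findContours(m,0,1); c=max(cs,key=cv2.contourArea); W=np.array([onz(C,p,.01)[:2] for p in c.reshape(-1,2)],np.float32)*1000
    print(n,v,cv2.fitEllipse(W), proj(C,[.6433,-.0345,.01]))
    m=mask(im,"blue"); k=np.zeros_like(m);k[195:265,225:345]=255
    cs,_=cv2.findContours(m&k,0,1); c=max(cs,key=cv2.contourArea);W=np.array([onz(C,p,.01)[:2] for p in c.reshape(-1,2)],np.float32)*1000; print("mat",cv2.minAreaRect(W))
E
```

```text
scene 96.0 ((636.0267333984375, -33.4233512878418), (81.43931579589844, 110.22805786132812), 91.58257293701172) [248.76187436 221.87310908]
mat ((646.9178466796875, 80.85014343261719), (71.09934997558594, 123.9898681640625), 88.60687255859375)
side 73.0 ((635.0728759765625, -37.482078552246094), (78.7574691772461, 104.90648651123047), 82.75914001464844) [321.62165179 232.96524844]
mat ((645.1373901367188, 75.71775817871094), (73.54655456542969, 125.65271759033203), 88.15274810791016)
```

Call:
shift_gripper(
  moves=[
    {"dx": -0.002, "dy": 0.0005, "dz": 0.03},
    {"dz": 0.035},
    {"dz": 0.02},
    {"dz": 0.01},
    {"dz": 0.004},
    {},
    {},
  ],
)

```text
clock: 21.1
position: [0.6439, -0.0342, 0.065]
eef_rot: [0.001, 0.506, 0.863, 0.001]
wrist_force: [0.1, 0.8, -4.0]
grip_width: 0.377
grip_force: 30.0
```

```bash
python3 go.py 0.6433 -0.0342 0.053
```

```text
shift [ 0.0003 -0.0005  0.012 ] len 0.012 grip now 29.2 q7 0.79 w 0.377 t 21.1
```

Call:
shift_gripper(
  moves=[
    {"dz": 0.005},
    {"dz": 0.004},
    {"dz": 0.001},
    {},
  ],
)

```text
clock: 21.5
position: [0.643, -0.0338, 0.0535]
eef_rot: [-0.0, 0.506, 0.863, -0.0]
wrist_force: [0.3, -0.1, -2.8]
grip_width: 0.374
grip_force: 30.0
```

Call:
shift_gripper(
  moves=[
    {"dz": 0.001},
    {},
  ],
)

```text
clock: 21.7
position: [0.6432, -0.0339, 0.0528]
eef_rot: [0.0, 0.506, 0.863, 0.0]
wrist_force: [-0.4, -0.4, -1.9]
grip_width: 0.375
grip_force: 30.0
```

Call:
shift_gripper(
  moves=[
    {"dz": 0.0006},
    {},
  ],
)

```text
clock: 21.9
position: [0.6434, -0.034, 0.0527]
eef_rot: [0.0, 0.506, 0.863, 0.0]
wrist_force: [-1.2, -0.4, 3.3]
grip_width: 0.376
grip_force: 30.0
```

Call:
shift_gripper(
  moves=[
    {},
    {},
    {},
    {},
  ],
  jaw=1.0,
)

```text
clock: 22.3
position: [0.6432, -0.0337, 0.0521]
eef_rot: [0.0, 0.506, 0.863, 0.0]
wrist_force: [-0.4, -1.2, -0.3]
grip_width: 0.654
grip_force: 0.0
```

Call:
shift_gripper(
  moves=[
    {"dz": -0.02},
    {"dz": -0.04},
    {"dz": -0.05},
    {"dz": -0.05},
    {"dz": -0.03},
    {},
  ],
)

```text
clock: 22.9
position: [0.6451, -0.0345, 0.2472]
eef_rot: [0.003, 0.506, 0.863, 0.002]
wrist_force: [-0.2, -1.0, -0.4]
grip_width: 0.995
grip_force: 0.0
```

```bash
python3 go.py 0.401 0.283 0.22 94.6
```

```text
shift [ 0.3963 -0.0583  0.0256] len 0.401 grip now 29.2 q7 0.71 w 0.995 t 22.9
turn -1.141 other 2.0
shift after turn -1.14 [0.2181 0.3361 0.0256]
shift after turn 2.0 [-0.2181 -0.3361  0.0256]
```

Call:
shift_gripper(
  moves=[
    {"dx": 0.0396, "dy": -0.0058, "dz": 0.0025},
    {"dx": 0.0396, "dy": -0.0058, "dz": 0.0025},
    {"dx": 0.0396, "dy": -0.0058, "dz": 0.0025},
    {"dx": 0.0396, "dy": -0.0058, "dz": 0.0025},
    {"dx": 0.0396, "dy": -0.0058, "dz": 0.0025},
    {"dx": 0.0396, "dy": -0.0058, "dz": 0.0025},
    {"dx": 0.0396, "dy": -0.0058, "dz": 0.0025},
    {"dx": 0.0396, "dy": -0.0058, "dz": 0.0025},
    {"dx": 0.0396, "dy": -0.0058, "dz": 0.0025},
    {"dx": 0.0396, "dy": -0.0058, "dz": 0.0025},
    {"yaw": -0.1426},
    {"yaw": -0.1426},
    {"yaw": -0.1426},
    {"yaw": -0.1426},
    {"yaw": -0.1426},
    {"yaw": -0.1426},
    {"yaw": -0.1426},
    {"yaw": -0.1426},
    {},
    {},
  ],
)

```text
clock: 24.9
position: [0.399, 0.2833, 0.2167]
eef_rot: [-0.0, -0.038, 0.999, -0.0]
wrist_force: [-0.2, -1.0, -1.1]
grip_width: 1.0
grip_force: 0.0
```

```bash
python3 - <<'E'
from h import *
im,C,st=look("wrist","w5"); print(st["position"],proj(C,[.401,.283,.03]))
E
```

```text
[0.39900317 0.28327444 0.21668416] [281.36143212 192.56231676]
```

View pics/w5.png

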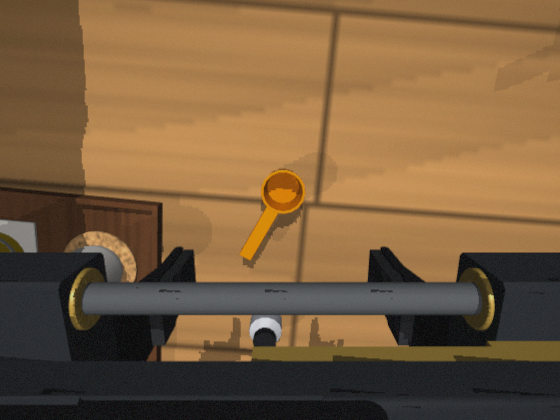

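Bowl at (283,192), as predicted, with the handle end at (247,257). The whistle at (265,330) is clear.

```bash
python3 - <<'E'
from h import *
im=cv2.imread("pics/w5.png")[:,:,::-1].copy(); C=cam("wrist",robot.get_state()); h=cv2.cvtColor(im,cv2.COLOR_RGB2HSV)
m=cv2.inRange(h,(5,200,100),(24,255,255));k=np.zeros_like(m);k[160:265,235:315]=255
cs,_=cv2.findContours(m&k,0,1);c=max(cs,key=cv2.contourArea).reshape(-1,2);W=np.array([onz(C,p,.029)[:2] for p in c])*1000
ctr=onz(C,(283,192),.029)[:2]*1000
for i in range(20):
    r=np.linalg.norm(W-ctr,axis=1); s=W[abs(r-23)<2.5]; sol=np.linalg.lstsq(np.c_[2*s,np.ones(len(s))],(s**2).sum(1),rcond=None)[0]; ctr=sol[:2]
f=W-ctr; r=np.linalg.norm(f,axis=1); u=f[r>34].mean(0); print(ctr,np.sqrt(sol[2]+ctr@ctr),len(s),np.degrees(np.arctan2(u[1],u[0])),r.max())
vx=cv2.fitLine(f[(r>30)].astype(np.float32),2,0,.01,.01).ravel(); print("line",np.degrees(np.arctan2(vx[1],vx[0])))
E
python3 go.py 0.401 0.2835 0.005 94.6
```

```text
[400.445173   284.23577947] 22.238850654778542 117 -25.507634701948195 82.42436569137084
line -25.19069
shift [-2.000e-03  1.000e-04  2.118e-01] len 0.212 grip now 94.4 q7 0.95 w 1.002 t 24.95
turn -0.004 other 3.137
shift after turn -0.0 [-2.000e-03  1.000e-04  2.118e-01]
shift after turn 3.14 [ 2.000e-03 -1.000e-04  2.118e-01]
```

Call:
shift_gripper(
  moves=[
    {"dx": -0.0018, "dy": 0.0005, "dz": 0.03},
    {"dz": 0.045},
    {"dz": 0.045},
    {"dz": 0.035},
    {"dz": 0.02},
    {"dz": 0.015},
    {"dz": 0.008},
    {},
    {},
  ],
)

```text
clock: 25.85
position: [0.4013, 0.2844, 0.0197]
eef_rot: [0.0, -0.04, 0.999, 0.0]
wrist_force: [-0.1, 0.1, -0.0]
grip_width: 0.997
grip_force: 0.0
```

```bash
python3 go.py 0.4008 0.2838 0.005
```

```text
shift [ 0.0005 -0.0005  0.0147] len 0.015 grip now 94.5 q7 1.1 w 0.997 t 25.85
```

Call:
shift_gripper(
  moves=[
    {"dy": -0.0005, "dz": 0.007},
    {"dz": 0.005},
    {"dz": 0.001},
    {},
    {},
  ],
)

```text
clock: 26.35
position: [0.4011, 0.2836, 0.0063]
eef_rot: [0.0, -0.04, 0.999, 0.0]
wrist_force: [0.1, -0.2, 1.0]
grip_width: 1.0
grip_force: 0.0
```

Call:
shift_gripper(
  moves=[
    {},
    {},
    {},
    {},
    {},
    {},
    {},
    {},
  ],
  jaw=0.0,
  grip_n=8,
)

```text
clock: 27.15
position: [0.401, 0.2836, 0.0062]
eef_rot: [0.0, -0.04, 0.999, 0.0]
wrist_force: [-0.5, -0.1, 0.5]
grip_width: 0.519
grip_force: 7.9
```

```bash
python3 go.py 0.4008 0.2838 0.005
```

```text
shift [0.0002 0.0002 0.0012] len 0.001 grip now 94.6 q7 1.12 w 0.519 t 27.15
```

Call:
shift_gripper(
  moves=[
    {"dz": -0.02},
    {"dz": -0.04},
    {"dz": -0.05},
    {"dz": -0.05},
    {},
  ],
)

```text
clock: 27.65
position: [0.4037, 0.2856, 0.1724]
eef_rot: [0.003, -0.04, 0.999, 0.004]
wrist_force: [0.5, 1.0, -1.3]
grip_width: 0.516
grip_force: 8.0
```

Call:
shift_gripper(
  moves=[
    {"yaw": 0.1432},
    {"yaw": 0.1432},
    {"yaw": 0.1432},
    {"yaw": 0.1432},
    {"yaw": 0.1432},
    {"yaw": 0.1432},
    {"yaw": 0.1432},
    {"yaw": 0.1432},
    {"yaw": 0.1432},
    {"yaw": 0.1432},
    {"yaw": 0.1432},
    {"yaw": 0.1432},
    {"yaw": 0.1432},
    {"yaw": 0.1432},
    {"yaw": 0.1432},
    {"yaw": 0.1432},
    {"yaw": 0.1432},
    {"yaw": 0.1432},
    {"yaw": 0.1432},
    {},
  ],
)

```text
clock: 29.65
position: [0.4009, 0.2834, 0.1658]
eef_rot: [0.0, 0.969, 0.247, -0.0]
wrist_force: [0.5, 0.1, -0.7]
grip_width: 0.52
grip_force: 8.0
```

```bash
python3 go.py 0.6759 0.0804 0.0172 -61.3
```

```text
shift [0.1446 0.3098 0.1486] len 0.373 grip now -61.4 q7 -1.73 w 0.52 t 29.65
turn -0.003 other 3.139
shift after turn -0.0 [0.1438 0.3101 0.1486]
shift after turn 3.14 [-0.1438 -0.3101  0.1486]
```

Call:
shift_gripper(
  moves=[
    {"dx": 0.008, "dy": 0.0172},
    {"dx": 0.016, "dy": 0.0344},
    {"dx": 0.016, "dy": 0.0344},
    {"dx": 0.016, "dy": 0.0344},
    {"dx": 0.016, "dy": 0.0344},
    {"dx": 0.016, "dy": 0.0344},
    {"dx": 0.016, "dy": 0.0344},
    {"dx": 0.016, "dy": 0.0344},
    {"dx": 0.016, "dy": 0.0344},
    {"dx": 0.008, "dy": 0.0172},
    {"dz": 0.04},
    {"dz": 0.03},
    {},
    {},
  ],
)

```text
clock: 31.05
position: [0.6759, 0.0811, 0.0965]
eef_rot: [0.0, 0.968, 0.249, -0.0]
wrist_force: [-0.2, 0.5, 0.5]
grip_width: 0.516
grip_force: 8.0
```

```bash
python3 go.py 0.6759 0.0804 0.0172 -61.3
python3 - <<'E'
from h import *
im,C,st=look("scene","s3"); im2,C2,_=look("side","s4")
a=cv2.resize(im[125:285,180:380],None,fx=2,fy=2)[:,:,::-1]; b=cv2.resize(im2[130:270,230:370],None,fx=2.6,fy=2.6)[:,:,::-1]
o=np.zeros((370,780,3),np.uint8);o[:a.shape[0],:a.shape[1]]=a;o[:b.shape[0],405:405+b.shape[1]]=b;cv2.imwrite("pics/z3.png",o)
E
```

```text
shift [-0.0003  0.0006  0.0793] len 0.079 grip now -61.2 q7 -0.95 w 0.516 t 31.05
turn 0.002 other -3.139
shift after turn 0.0 [-0.0003  0.0006  0.0793]
shift after turn -3.14 [ 0.0003 -0.0006  0.0793]
```

View pics/z3.png

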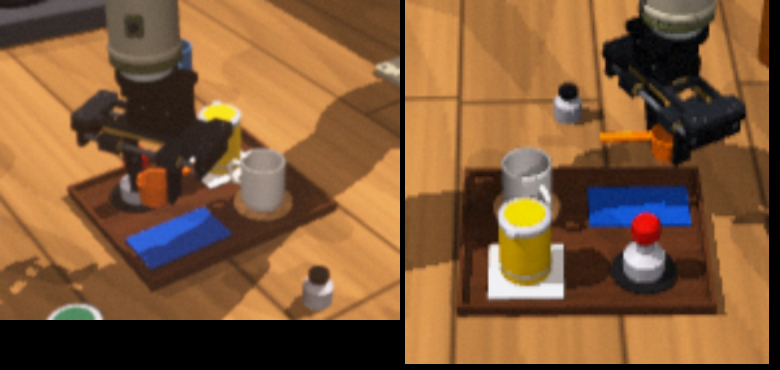

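Tamper is upright centred on the rubber pad. The scoop hangs level over the blue mat, handle toward the cup and parallel to the mat.

Call:
shift_gripper(
  moves=[
    {"dy": 0.0005, "dz": 0.025},
    {"dz": 0.025},
    {"dz": 0.012},
    {"dz": 0.006},
    {"dz": 0.003},
    {},
    {},
  ],
)

```text
clock: 31.85
position: [0.6768, 0.0807, 0.0263]
eef_rot: [-0.0, 0.969, 0.248, 0.001]
wrist_force: [0.2, -0.6, -0.4]
grip_width: 0.518
grip_force: 8.0
```

```bash
python3 go.py 0.6759 0.0804 0.0162 -61.3
```

```text
shift [-0.001  -0.0002  0.0101] len 0.01 grip now -61.3 q7 -0.92 w 0.518 t 31.85
turn 0.0 other -3.142
shift after turn 0.0 [-0.001  -0.0002  0.0101]
shift after turn -3.14 [0.001  0.0002 0.0101]
```

Call:
shift_gripper(
  moves=[
    {"dx": -0.0005, "dz": 0.004},
    {"dz": 0.003},
    {"dz": 0.001},
    {},
  ],
)

```text
clock: 32.25
position: [0.6756, 0.0805, 0.0169]
eef_rot: [-0.0, 0.969, 0.248, -0.0]
wrist_force: [0.9, -0.2, -0.1]
grip_width: 0.519
grip_force: 8.0
```

Call:
shift_gripper(
  moves=[
    {"dz": 0.0008},
    {},
    {},
  ],
)

```text
clock: 32.55
position: [0.6758, 0.0804, 0.0164]
eef_rot: [-0.0, 0.969, 0.248, 0.0]
wrist_force: [0.2, 0.4, -0.4]
grip_width: 0.52
grip_force: 8.0
```

```bash
python3 go.py 0.6759 0.0804 0.0162 -61.3
```

```text
shift [0.0001 0.0001 0.0002] len 0.0 grip now -61.3 q7 -0.92 w 0.52 t 32.55
turn -0.0 other 3.141
shift after turn -0.0 [0.0001 0.0001 0.0002]
shift after turn 3.14 [-0.0001 -0.0001  0.0002]
```

Call:
shift_gripper(
  moves=[
    {"dz": 0.0005},
    {},
    {},
  ],
)

```text
clock: 32.85
position: [0.6759, 0.0804, 0.0162]
eef_rot: [-0.0, 0.969, 0.248, 0.0]
wrist_force: [-1.2, 1.1, 5.8]
grip_width: 0.517
grip_force: 7.7
```

Call:
shift_gripper(
  moves=[
    {},
    {},
    {},
    {},
  ],
  jaw=0.72,
)

```text
clock: 33.25
position: [0.6757, 0.0804, 0.0156]
eef_rot: [-0.0, 0.969, 0.248, -0.0]
wrist_force: [0.1, 0.9, 0.2]
grip_width: 0.706
grip_force: 0.0
```

Call:
shift_gripper(
  moves=[
    {"dz": -0.02},
    {"dz": -0.04},
    {"dz": -0.05},
    {"dz": -0.05},
    {"dz": -0.04},
    {},
  ],
)

```text
clock: 33.85
position: [0.6783, 0.0799, 0.2224]
eef_rot: [0.0, 0.969, 0.248, 0.005]
wrist_force: [-0.4, -0.8, -0.7]
grip_width: 0.718
grip_force: 0.0
```

Call:
shift_gripper(
  moves=[
    {"dy": 0.03},
    {"dy": 0.04},
    {"dy": 0.04},
    {},
    {},
  ],
)

```text
clock: 34.35
position: [0.7285, -0.0177, 0.2149]
eef_rot: [0.0, 0.969, 0.247, -0.001]
wrist_force: [0.4, 0.9, 0.5]
grip_width: 0.722
grip_force: 0.0
```

```bash
python3 - <<'E'
from h import *
im,C,st=look("scene","s5"); im2,C2,_=look("side","s6")
look("wrist","w6")
a=cv2.resize(im[125:285,180:380],None,fx=2,fy=2)[:,:,::-1]; b=cv2.resize(im2[130:330,230:370],None,fx=2.6,fy=2.6)[:,:,::-1]
o=np.zeros((530,780,3),np.uint8);o[:a.shape[0],:a.shape[1]]=a;o[:b.shape[0],405:405+b.shape[1]]=b;cv2.imwrite("pics/z4.png",o)
E
```

```text
(no output)
```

View pics/z4.png

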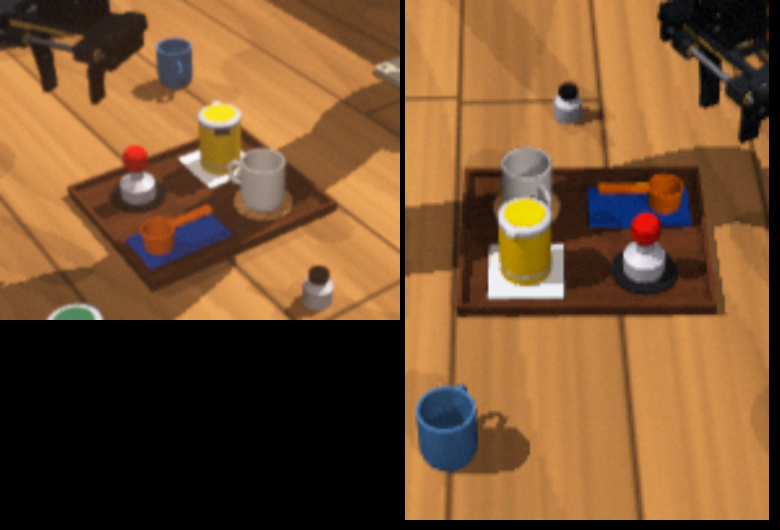

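View pics/w6.png

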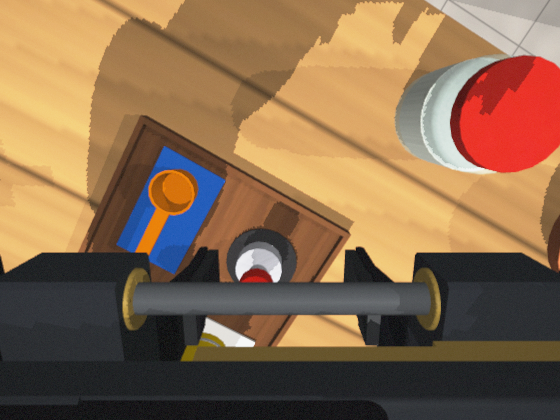

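Everything is upright on its pad, with the blue cup and whistle unmoved. In the wrist view the bowl is at (173,192) on a mat with corners (165,147), (224,180), (175,273) and (117,243). Numeric check next.

```bash
python3 - <<'E'
from h import *
st=robot.get_state(); C=cam("wrist",st)
P=np.array([onz(C,p,.01)[:2] for p in [(165,147),(224,180),(175,273),(117,243)]]);print("mat",P.mean(0),cv2.minAreaRect((P*1000).astype(np.float32)))
b=onz(C,(173,192),.039)[:2]; e=onz(C,(147,255),.039)[:2]; v=b-e; print("bowl",b,"axis deg",np.degrees(np.arctan2(v[1],v[0])))
h=cv2.cvtColor(cv2.imread("pics/w6.png"),cv2.COLOR_BGR2HSV); 
S,D=cam("scene"),cam("side")
def cen(f,c,box):
    im=cv2.imread(f"pics/{f}.png")[:,:,::-1].copy(); m=mask(im,c); k=np.zeros_like(m);k[box[1]:box[3],box[0]:box[2]]=255
    cc,_=comps(m&k,20); return max(cc,key=lambda a:a[1][4])[0]
print("knob",tri(S,cen("s5","red",(225,190,270,215)),D,cen("s6","red",(305,205,340,230))))
for n,c,boxs,boxd in(("blue cup","blue",(250,140,285,175),(225,270,270,320)),):
    print(n,tri(S,cen("s5",c,boxs),D,cen("s6",c,boxd)), tri(S,cen("scene0",c,boxs),D,cen("side0",c,boxd)))
a=[cen("side0","black",(285,155,300,175)),cen("s6","black",(285,155,300,175))];print("whistle px",a)
E
```

```text
mat [0.64717846 0.07884875] ((647.28857421875, 78.46102905273438), (71.69011688232422, 123.257568359375), 88.3050765991211)
bowl [0.67961837 0.07997997] axis deg 2.827357619671705
knob (array([ 0.64214096, -0.03433525,  0.07283666]), np.float64(0.0008838528745635317))Traceback (most recent call last):
  File "<stdin>", line 12, in <module>
  File "<stdin>", line 9, in cen
ValueError: max() iterable argument is empty
```

```bash
python3 - <<'E'
from h import *
C=cam("wrist",robot.get_state()); im=cv2.imread("pics/w6.png"); h=cv2.cvtColor(im,cv2.COLOR_BGR2HSV)
m=cv2.inRange(h,(5,150,90),(24,255,255));k=np.zeros_like(m);k[165:258,125:200]=255;m=cv2.morphologyEx(m&k,cv2.MORPH_OPEN,np.ones((3,3)))
cs,_=cv2.findContours(m,0,1);c=max(cs,key=cv2.contourArea).reshape(-1,2);W=np.array([onz(C,p,.038)[:2] for p in c])*1000
ctr=onz(C,(173,192),.039)[:2]*1000
for i in range(20):
    r=np.linalg.norm(W-ctr,axis=1); s=W[abs(r-23)<2.5]; sol=np.linalg.lstsq(np.c_[2*s,np.ones(len(s))],(s**2).sum(1),rcond=None)[0]; ctr=sol[:2]
f=W-ctr;r=np.linalg.norm(f,axis=1);u=-f[r>34].mean(0);print("bowl",ctr,len(s),np.sqrt(sol[2]+ctr@ctr),"axis",np.degrees(np.arctan2(u[1],u[0])),r.max())
u/=np.linalg.norm(u);print("origin",ctr-30*u)
E
```

```text
bowl [679.6153233   80.73551217] 120 22.934482693993374 axis -1.5070673855363466 77.28008855243195
origin [649.62570065  81.52451982]
```

```bash
python3 -c "
from station import robot, viewer, job_done
print(robot.get_state()['clock'],job_done())"
```

```text
the job is handed in; nothing more can be done
34.5 None
```

Job handed in at 34.5 s: cup, tin, tamper and scoop were placed upright on their pads in that order, the scoop measuring about 3 mm or less off the mat's centre and in line with it; the blue cup and whistle looked unmoved in the last pictures.

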